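Find the well-set drawer guide with a feeler

TASK

Four look-alike drawer guides are mounted side by side in the test rack; one is set right, the others are too slack or too tight. Pick up the feeler by its wooden handle, slide its blade gently into the guides from the front to find the one where it goes in with a light but definite drag, and leave it standing there, released, with the blade in at least to its red line. Never force the blade into a guide that resists hard (about 10 N is plenty), and leave the other things on the bench alone.

Things in the scene. Friction and masses are not known exactly. Their poses are not given: they have to be found in the camera images.
- rack: Fixed test rack: grey base 74 (x) x 214 (y) x 4 mm, nothing on it above 39 mm. Origin on the bench under its middle; x points into the gaps (mouths at x = -35 mm, back ends +35 mm), y left. Four rigid steel walls, 8 mm thick, 38 mm high, rounded noses. Right (-y) of each wall a sprung brass strip faces it from a dark housing. Gaps 48 mm apart, open at front, back and top.
- bay_1 (a point): Mouth of the leftmost (+y) gap, 21 mm above the bench, on the centre line that the 5 mm blade has when lying against the wall (wall face 2.5 mm to +y). Axes as the rack's: x runs into the gap. Each gap is 2.5 mm wide at rest whatever its setting: the blade pushes the strip aside to -y (travel 8 mm).
- bay_2 (a point): The same for the second gap from the left. In every gap the strip has a lead-in from 8 to 30 mm behind the mouth, sloped 22 degrees and 9 mm further from the wall at its front end; then it is straight from 30 to 60 mm.
- bay_3 (a point): The same for the third gap from the left. Settings are mixed anew each time and cannot be seen: one right (strip presses with about 3.5 N; blade enters under a push of 4 to 9 N and drags with 2 to 3 N in both directions), one slack (0.3 N, push and drag under 1 N), two too tight (45 N: a push of 10 N stops hard on the lead-in, 24 to 29 mm in).
- bay_4 (a point): The same for the rightmost (-y) gap.
- feeler: Loose feeler, about 120 g: wooden handle 80 (x) x 18 (y) x 36 mm standing on its long narrow foot, brass ferrule 20 mm wide at its front; grip it near its middle across the 18 mm. Origin at the middle of its underside, z up, x forward. Steel blade on edge, 5 mm thick (y), 10 to 32 mm above the underside, reaching 75 mm ahead of the handle, nose rounded.
- feeler_tip (a point): Foremost point of the blade, mid-height: 115 mm ahead of the feeler's origin, 21 mm above its underside. Axes as the feeler's. A red line crosses the blade 45 mm behind the tip.
- duct_tape: Bystander: grey roll of tape, 100 mm across, 48 mm high, lying flat; origin under its middle.
- egg_cup: Bystander: white egg cup, 49 mm across, 62 mm high; origin under its middle.
- notebook: Bystander: black notebook 148 x 110 x 16 mm, lying flat; origin under its middle.
- tags: Bystander: block of brown tags 95 x 48 x 19 mm; origin under its middle.
Things that resemble listed ones, but are neither listed nor needed, are in the scene too. Several things have the shape of the rack; the one meant has the colours described above.

How it is judged:
By the outcome, as a careful person would: the job done as asked, in the order asked, and still so for the second after the job is handed in, with the robot touching nothing.
It also fails if it takes over 72 s, if anything falls off the work surface, if the arm or the gripper's body presses on something with over 40 N, if the wrist force passes 120 N, or if a joint passes its speed limit or range.

ROBOT

A 6-joint arm with a two-finger parallel gripper is mounted at the origin on a cart in front of the work surface, level with it; the furniture and walls round the work are solid. World frame = base frame: x ahead of the robot, y to its left, z up, the work surface at z = 0. Lengths are in m, angles in rad, forces in N, time in s.
With the tool pointing down it reaches from about 0.275 to 0.875 m from the base axis. Payload 12.5 kg.
Tool frame: the origin (TCP) lies on the centre line of the jaws, within the pads' length; the fingertips stand r.finger_overhang ahead of it and the grasp point (between the pads) lies 3 mm ahead of it (r.finger_overhang is the distance from the TCP to the fingertips, in m); z points along the fingers, y is the direction in which the jaws open and shut (so a half turn about z gives the same grasp; the last joint's range is limited). The gripper opens to 85 mm and grips with 20 to 120 N. Pads are 22 mm wide; open, the fingers measure 114 mm over their backs; the gripper's body (76 mm by 85 mm) begins 54 mm behind the grasp point. The pads swing forward as they close: fully open they stand 13 mm farther back than shut.
Start: joints at [1.165, 0.351, 1.652, -0, 1.139, -0.085], TCP at [0.173, 0.522, 0.253] pointing down, gripper open.
Joint ranges: [-2.75, 2.75], [-0.79, 2.1], [0.01, 2.65], [-1.57, 4.71], [0.07, 3.14], [-2.87, 2.87]. Speed limits (rad/s): [2.22, 2.22, 2.79, 3.14, 3.14, 3.14].

INTERFACE

Orientations are given as a unit quaternion [x, y, z, w].
In Python, from cell import r, optics gives the robot as it stands. The module is installed in compiled form; this text tells all that it offers. Calls block until the motion is done:
- r.move_to(position, orientation): joint-space move of the TCP to a pose.
- r.move_linear(position, rot=None, vel=0.15): straight line of the TCP; rot=None keeps the orientation; vel is the mean speed in m/s.
- r.set_joints(angles): joint-space move.
- r.set_gripper(opening, squeeze=None): opening from 0.0 (shut) to 1.0 (fully open); squeeze is the grip in N (None keeps the last); returns when the fingers have stopped.
- r.sleep(seconds).
- r.inverse_kinematics(position, orientation): joint angles nearest the present ones, or None.
- optics.get_image(name): name is "scene" or "top"; returns a dict with "pixels" (480x640x3 uint8, red, green, blue), "depth" (480x640 float32, m along the optical axis (not along the pixel's ray), 0 where there is no reading), "fx", "fy", "cx", "cy" (pixels), "camera_from_world" (4x4, takes a point from world to camera coordinates). Camera axes: x right, y down, z forward; pixel columns grow to the right and rows downward; lengths in m; the calibration is good to about 2 mm. A picture is of the moment at which its call begins.
A pose or a line that the arm cannot do raises r.PlanningError and nothing moves.
- r.hand_in(): hands the job in, once; it reports no verdict.
Readings, each from a call of its own:
- r.current_t(): time.
- r.current_q(): joint angles.
- r.current_qvel(): joint speeds.
- r.current_effort(): joint torques, N m.
- r.current_tool_pos(): TCP position.
- r.current_ee_rot(): TCP orientation.
- r.current_contact_force(): force on the tool from outside, world axes, zero at the start.
- r.current_torque(): the same for the moment, N m.
- r.current_opening(): opening from 0.0 (shut) to 1.0 (fully open).
Only numpy, scipy, OpenCV 4.12 (cv2) and the standard library are available. Lean on these libraries where they do the work, as an engineer would, in place of code of your own. Each camera call takes 0.05 s, during which the arm holds its last target.

## Working session

There is one attempt and no reset: what is moved stays moved. The work goes in short steps, each a Python script; the robot and the scene stay as the last script left them, time stands still between calls to the robot, and variables do not carry over. Pictures are saved under pics/ and viewed, and the job is handed in when it is done.

```bash
mkdir -p pics; cat > h.py <<'E'
from cell import r, optics
import numpy as np, cv2
from scipy.spatial.transform import Rotation as R
def snap(cam,fn,crop=None,scale=1):
    im=optics.get_image(cam); p=im["pixels"][:,:,::-1].copy()
    np.savez("last_%s.npz"%cam,**im)
    if crop: 
        u0,v0,u1,v1=crop; p=p[v0:v1,u0:u1]
    if scale!=1: p=cv2.resize(p,None,fx=scale,fy=scale,interpolation=cv2.INTER_CUBIC)
    cv2.imwrite("pics/"+fn,p); return im
def load(cam): return dict(np.load("last_%s.npz"%cam))
def pt(im,u,v,z=None):
    T=np.linalg.inv(im["camera_from_world"])
    d=np.array([(u-im["cx"])/im["fx"],(v-im["cy"])/im["fy"],1.])
    if z is None:
        return (T@np.r_[d*im["depth"][int(round(v)),int(round(u))],1])[:3]
    o=T[:3,3]; w=T[:3,:3]@d
    return o+w*(z-o[2])/w[2]
def proj(im,p):
    c=im["camera_from_world"]@np.r_[p,1]
    return np.array([im["fx"]*c[0]/c[2]+im["cx"],im["fy"]*c[1]/c[2]+im["cy"]])
E
python3 - <<'E'
from h import *
for c in("scene","top"):
    im=snap(c,c+"0.png"); T=np.linalg.inv(im["camera_from_world"]); print(c,T.round(3),im["fx"])
print(r.current_t(),r.finger_overhang,r.current_ee_rot(),r.current_contact_force())
E
```

```text
scene [[ 0.873 -0.219  0.435 -0.043]
 [-0.487 -0.358  0.797 -0.999]
 [-0.019 -0.908 -0.419  0.642]
 [ 0.     0.     0.     1.   ]] 516.8955071470865
top [[-0.016 -0.99   0.143  0.331]
 [-1.     0.016  0.     0.085]
 [-0.002 -0.143 -0.99   1.549]
 [ 0.     0.     0.     1.   ]] 447.3351099493736
0.1 0.022 [ 1.59728514e-01  9.87160855e-01 -4.83595839e-04 -1.16680830e-04] [-0.61677519  1.13928221  0.08808703]
```

View pics/scene0.png

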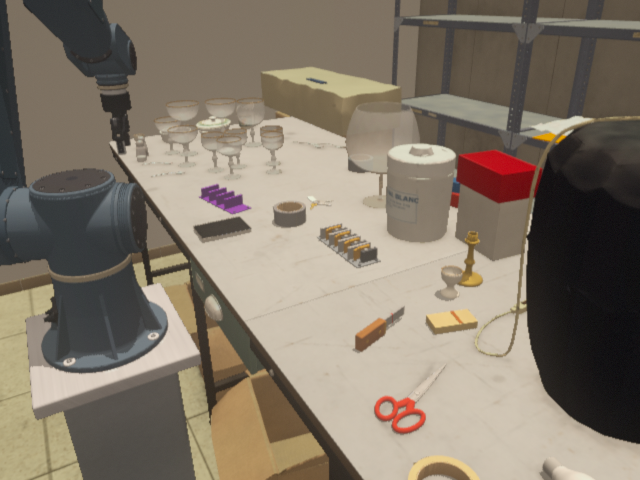

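View pics/top0.png

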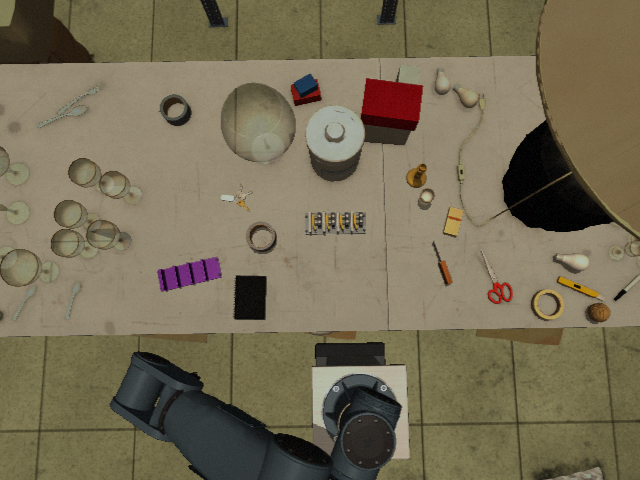

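The top view shows two rack-shaped things: a purple one at about (190,274), and one with a grey base, brass strips and dark housings at (337,223). The second fits the description. The feeler, with a wooden handle and steel blade, is at (442,263). I'll confirm both in enlarged crops.

```bash
python3 - <<'E'
from h import *
im=load("top");s=load("scene")
p=im["pixels"][:,:,::-1]
a=cv2.resize(p[200:245,295:375],None,fx=9,fy=9,interpolation=cv2.INTER_CUBIC)
cv2.imwrite("pics/rack_top.png",a)
cv2.imwrite("pics/feel_top.png",cv2.resize(p[230:295,415:475],None,fx=9,fy=9,interpolation=cv2.INTER_CUBIC))
q=s["pixels"][:,:,::-1]
cv2.imwrite("pics/feel_sc.png",cv2.resize(q[295:360,345:415],None,fx=9,fy=9,interpolation=cv2.INTER_CUBIC))
cv2.imwrite("pics/rack_sc.png",cv2.resize(q[215:275,310:390],None,fx=9,fy=9,interpolation=cv2.INTER_CUBIC))
E
```

```text
(no output)
```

View pics/rack_top.png

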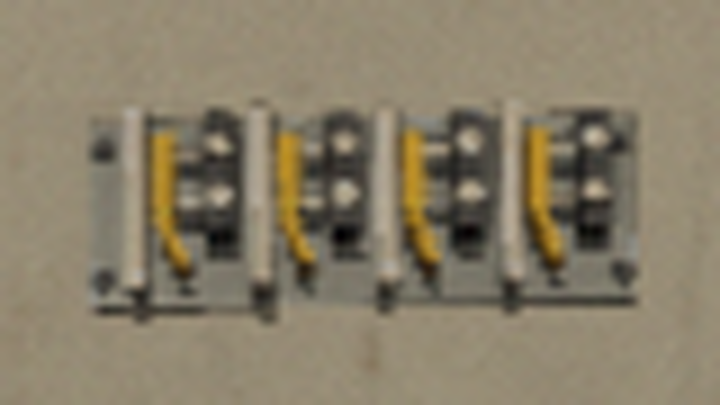

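View pics/feel_top.png

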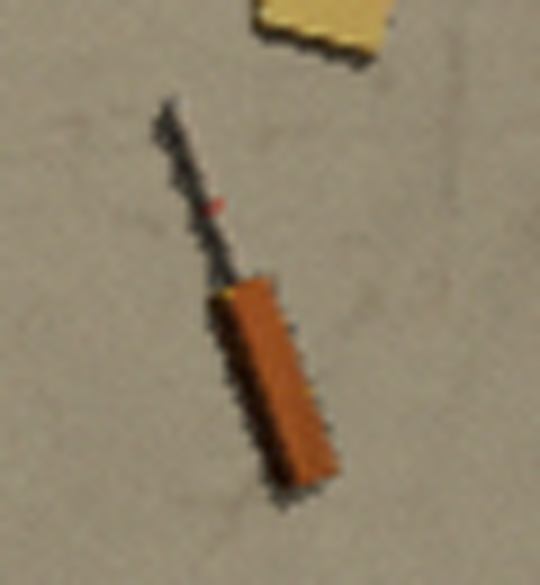

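View pics/feel_sc.png

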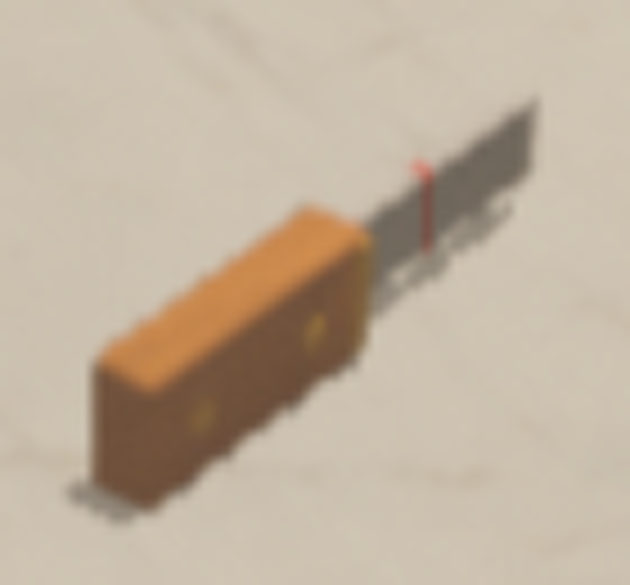

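View pics/rack_sc.png

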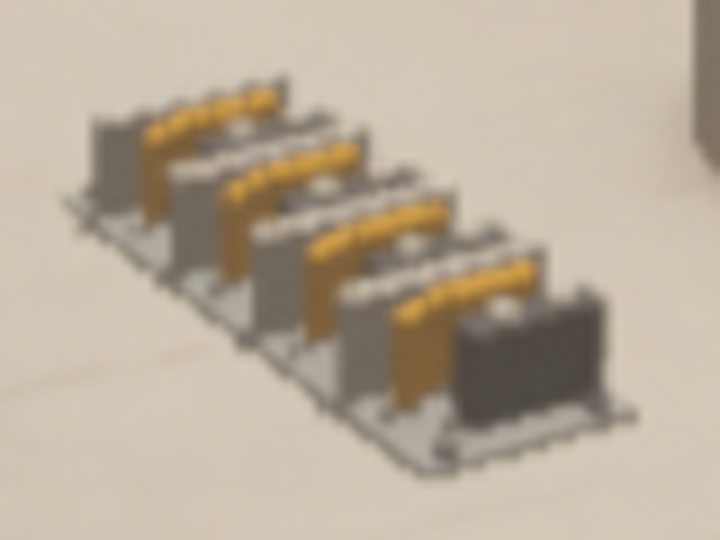

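The crops confirm both: the grey/brass rack has its lead-ins (mouths) facing the robot, and the feeler stands on its foot with the red line visible. Next I'll measure their poses.

```bash
python3 - <<'E'
from h import *
def cloud(im,box):
    u0,v0,u1,v1=box
    V,U=np.mgrid[v0:v1,u0:u1]; d=im["depth"][v0:v1,u0:u1]
    T=np.linalg.inv(im["camera_from_world"])
    c=np.stack([(U-im["cx"])/im["fx"]*d,(V-im["cy"])/im["fy"]*d,d,np.ones_like(d)],-1)
    P=(c@T.T)[...,:3]; return P, im["pixels"][v0:v1,u0:u1].astype(int)
for cam,fb,rb in(("top",(425,235,465,290),(300,205,372,240)),("scene",(345,295,415,360),(312,215,388,272))):
    im=load(cam)
    P,C=cloud(im,fb)
    wood=(C[...,0]-C[...,2]>60)
    m=wood&(P[...,2]>0.03)&(P[...,2]<.045)
    Q=P[m]; 
    rect=cv2.minAreaRect((Q[:,:2]*1000).astype(np.float32))
    print(cam,"handle top",m.sum(),Q.mean(0).round(4),rect)
    mb=(~wood)&(P[...,2]>0.022)&(P[...,2]<.04)
    Q=P[mb]; print(" blade",mb.sum(),Q.mean(0).round(4), Q[Q[:,0].argmax()] if len(Q) else 0)
    P,C=cloud(im,rb)
    print(" bench z",np.median(P[...,2][:3]).round(4))
    w=(P[...,2]>0.031)&(P[...,2]<.045)&(abs(C[...,0]-C[...,2])<40)&(C.sum(-1)>380)
    n,l,st,ce=cv2.connectedComponentsWithStats(w.astype(np.uint8))
    for k in range(1,n):
        if st[k,4]<15: continue
        Q=P[l==k]; v,_=None,None
        rect=cv2.minAreaRect((Q[:,:2]*1000).astype(np.float32))
        print("  wall",st[k,4],Q.mean(0).round(4),rect)
# by-eye with z assumed
im=load("top")
for (u,v) in [(133,108),(136,285),(260,105),(262,285),(387,107),(388,283),(512,100),(512,282)]:
    print("w",pt(im,295+u/9-.5+.055,200+v/9-.5+.055,.038).round(4))
for (u,v) in [(92,308),(636,300),(636,112),(92,118)]:
    print("base",pt(im,295+u/9-.5,200+v/9-.5,.004).round(4))
for (u,v) in [(232,287),(272,277),(340,470),(298,487)]:
    print("handle",pt(im,415+u/9-.5,230+v/9-.5,.036).round(4))
print("tip",pt(im,415+170/9-.5,230+100/9-.5,.032).round(4))
E
```

```text
top handle top 117 [ 0.46   -0.3014  0.036 ] ((473.5885009765625, -297.1853942871094), (107.79353332519531, 17.8974552154541), 17.196430206298828)
 blade 70 [ 0.5031 -0.2866  0.0303] [ 0.56618635 -0.27096787  0.03100242]
 bench z 0.0005
  wall 39 [0.6394 0.1589 0.0382] ((640.2807006835938, 158.91836547851562), (3.9616894721984863, 67.021484375), 89.05345916748047)
  wall 34 [0.6412 0.1106 0.0386] ((640.2557373046875, 110.76473236083984), (3.661830186843872, 63.375946044921875), 89.21615600585938)
  wall 40 [0.6387 0.0623 0.0387] ((640.2847290039062, 60.860137939453125), (6.980071067810059, 64.55287170410156), 89.00385284423828)
  wall 36 [0.6402 0.0142 0.038 ] ((641.03662109375, 14.28177547454834), (65.5059814453125, 6.844971179962158), 2.0489561557769775)
scene handle top 246 [ 0.457  -0.304   0.0359] ((473.1293640136719, -298.56646728515625), (112.49293518066406, 18.533918380737305), 16.47490692138672)
 blade 250 [ 0.49   -0.2949  0.0287] [ 0.56844421 -0.26763756  0.02670561]
 bench z 0.0022
  wall 46 [0.6354 0.1574 0.0392] ((637.2069091796875, 158.0687713623047), (68.3916778564453
[... 231 characters left out ...]
8, 45.5484733581543), (69.31253051757812, 75.69518280029297), 1.0903737545013428)
  wall 17 [ 0.6633 -0.0173  0.0384] ((662.915771484375, -16.327306747436523), (17.68446159362793, 13.606291770935059), 3.2005343437194824)
w [0.6751 0.1592 0.038 ]
w [0.6062 0.1587 0.038 ]
w [0.6755 0.1105 0.038 ]
w [0.6054 0.1107 0.038 ]
w [0.6739 0.0618 0.038 ]
w [0.6053 0.0626 0.038 ]
w [0.6759 0.0138 0.038 ]
w [0.6049 0.0154 0.038 ]
base [0.6038 0.1777 0.004 ]
base [ 0.6034 -0.0341  0.004 ]
base [ 0.6782 -0.0362  0.004 ]
base [0.6794 0.1772 0.004 ]
handle [ 0.495  -0.2843  0.036 ]
handle [ 0.4985 -0.2996  0.036 ]
handle [ 0.4253 -0.3213  0.036 ]
handle [ 0.4192 -0.3052  0.036 ]
tip [ 0.5675 -0.2653  0.032 ]
```

```bash
cat >> h.py <<'E'
def quat(psi,flip): 
    return (R.from_euler('z',psi+(180 if flip else 0),degrees=True)*R.from_euler('x',180,degrees=True)).as_quat()
E
python3 - <<'E'
from h import *
for f in(0,1):
    for n,p,a in(("f",[.459,-.3028,.028],16.8),("b4",[.47,.008,.03],-.4),("b1",[.47,.1525,.03],-.4)):
        q=r.inverse_kinematics(p,quat(a,f)); print(f,n,None if q is None else np.round(q,2))
E
```

```text
0 f [-0.67  0.68  1.79 -0.    0.68  0.61]
0 b4 [-0.08  0.58  2.   -0.    0.56  1.5 ]
0 b1 [ 0.22  0.61  1.93 -0.    0.6   1.8 ]
1 f [-0.67  0.68  1.79 -0.    0.68 -2.53]
1 b4 [-0.08  0.58  2.    0.    0.56 -1.65]
1 b1 [ 0.22  0.61  1.93  0.    0.6  -1.34]
```

```bash
python3 - <<'E'
from h import *
q=quat(16.8,0)
r.move_to([.459,-.3028,.12],q); print(r.current_t())
r.set_gripper(.65)
r.move_linear([.459,-.3028,.029],vel=.1); print(r.current_t(),r.current_contact_force().round(2))
snap("scene","pre.png",(320,240,440,360),5)
r.set_gripper(0.0,60); print(r.current_t(),r.current_opening(),r.current_contact_force().round(2))
t=r.current_tool_pos();print(t, R.from_quat(r.current_ee_rot()).as_euler('zyx',degrees=True))
r.move_linear([.459,-.3028,.049],vel=.1)
r.sleep(.2);print(r.current_t(),r.current_contact_force().round(2))
snap("scene","post.png",(320,240,440,360),5)
E
```

```text
3.1917
4.6583 [0.18 0.08 0.27]
5.1333 0.20585571445146847 [-1.02  0.38  6.08]
[ 0.45918993 -0.30295964  0.02943644] [-1.68011086e+01  2.84977613e-02  1.79975298e+02]
5.6833 [ 0.58  0.71 -0.45]
```

View pics/post.png

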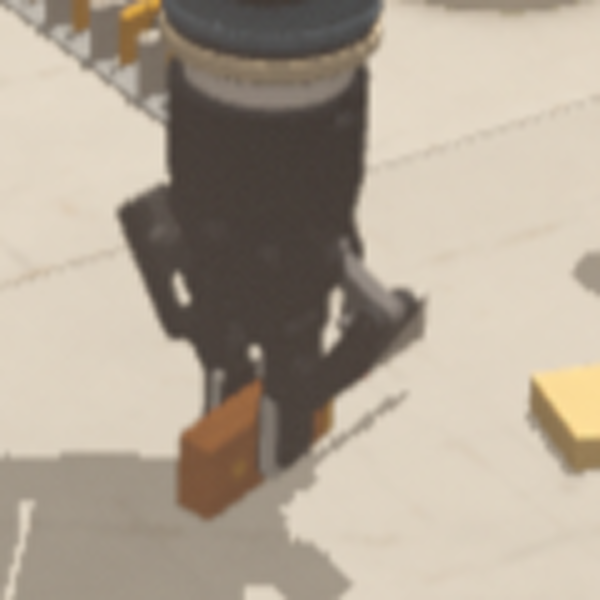

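The feeler is held by mid-handle. Now I'll stage it in front of bay 4 and measure the blade against the rack in one image.

```bash
python3 - <<'E'
from h import *
r.move_to([.460,.0075,.050],quat(-.4,0)); 
r.move_linear([.460,.0075,.0305],vel=.1); r.sleep(.2)
print(r.current_t(),r.current_tool_pos().round(4),[r.current_contact_force().round(2) for _ in range(3)])
im=snap("top","t1.png",(295,195,375,275),9)
im=snap("scene","s1.png",(310,215,400,300),8)
E
```

```text
7.4583 [0.46   0.0072 0.0305] [array([-0.15, -0.34, -2.59]), array([-0.15, -0.34, -2.59]), array([-0.15, -0.34, -2.59])]
```

View pics/t1.png

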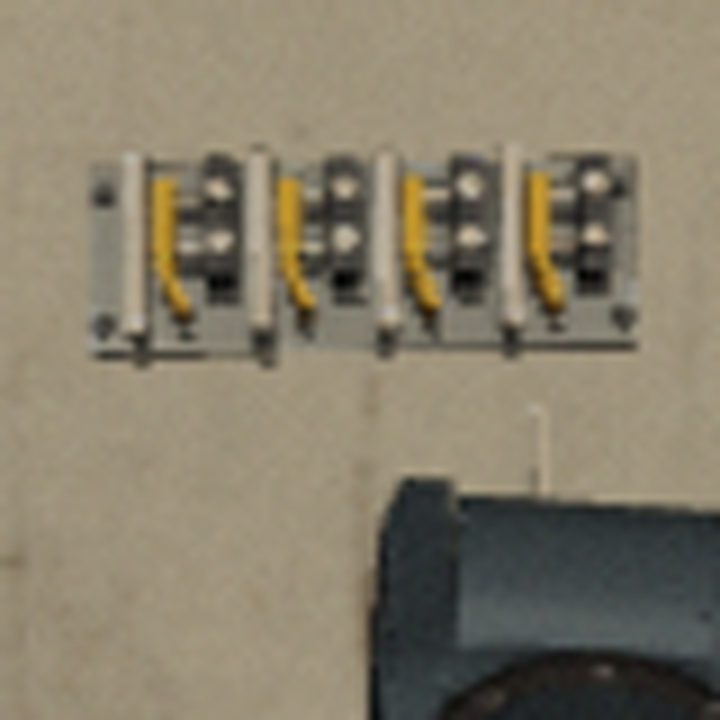

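View pics/s1.png

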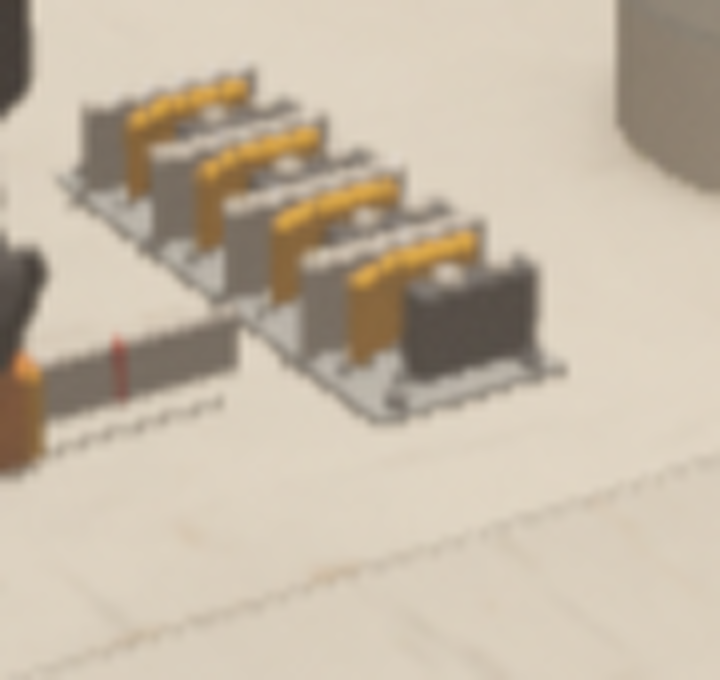

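The top view shows the blade at crop (540,405–490), tip just below and right of wall 4 (512,330). Its position comes from a subpixel centroid, wall and blade alike.

```bash
python3 - <<'E'
from h import *
im=load("top"); g=im["pixels"].astype(float).sum(-1)
sub=g[238:252,345:366]; print(sub.astype(int))
def prof(row,u0,u1,z):
    x=np.arange(u0,u1); w=g[row,u0:u1]; b=(w[0]+w[-1])/2; w=np.clip(w-np.median(np.r_[w[:2],w[-2:]]),0,None)
    u=(w*x).sum()/w.sum(); return pt(im,u,row,z)
for row in range(240,250): print("blade",prof(row,350,360,.0335).round(4))
for row in range(214,232,2):
    print("wall4",prof(row,349,355,.038).round(4)," wall1",prof(row,307,313,.038).round(4))
E
```

```text
[[430 440 434 432 428 425 421 432 427 424 417 438 424 428 432 431 436 426
  435 433 432]
 [427 431 432 430 439 421 422 422 433 430 425 424 421 426 435 425 428 431
  437 428 428]
 [442 429 436 424 433 429 426 426 446 491 456 421 420 411 412 434 424 422
  425 428 426]
 [434 433 432 440 431 433 426 434 429 419 467 421 421 415 426 423 420 428
  439 427 436]
 [427 426 431 436 434 437 429 418 415 420 463 420 421 426 428 412 417 421
  435 431 435]
 [442 443 439 432 437 433 428 434 418 421 466 417 422 426 427 434 431 424
  433 433 426]
 [428 436 432 437 430 428 421 427 420 422 473 428 431 417 426 434 423 420
  437 426 440]
 [428 428 431 440 433 434 426 429 420 418 465 426 431 415 423 418 424 415
  433 425 438]
 [441 432 430 430 439 430 423 421 420 418 468 430 417 419 417 420 428 440
  426 431 430]
 [429 426 431 432 431 425 428 426 400 352 470 427 412 414 427 429 433 431
  438 423 439]
 [353 438 438 432 428 425 427 418 395 343 469 423 423 420 443 447 431 440
  432 428 434]
 [304 430 429 430 423 424 428 424 394 353 465 415 420 430 430 425 428 426
  429 428 439]
 [226 132 151 145 158 200 201 19
[... 264 characters left out ...]
lade [0.5599 0.0042 0.0335]
blade [0.5565 0.0069 0.0335]
blade [0.5531 0.0064 0.0335]
blade [0.5496 0.0045 0.0335]
blade [0.546  0.0008 0.0335]
blade [0.5426 0.0038 0.0335]
wall4 [0.6641 0.0121 0.038 ]  wall1 [0.6665 0.1597 0.038 ]
wall4 [0.657  0.0122 0.038 ]  wall1 [0.6595 0.1589 0.038 ]
wall4 [0.65   0.0127 0.038 ]  wall1 [0.6525 0.1596 0.038 ]
wall4 [0.643  0.0134 0.038 ]  wall1 [0.6454 0.1594 0.038 ]
wall4 [0.636  0.0136 0.038 ]  wall1 [0.6384 0.1595 0.038 ]
wall4 [0.629 0.016 0.038]  wall1 [0.6314 0.1601 0.038 ]
wall4 [0.622  0.0156 0.038 ]  wall1 [0.6244 0.1606 0.038 ]
wall4 [0.615  0.0146 0.038 ]  wall1 [0.6174 0.1609 0.038 ]
wall4 [0.608  0.0125 0.038 ]  wall1 [0.6104 0.1591 0.038 ]
```

```bash
cat >> h.py <<'E'
YAW=-0.6
M0=np.array([.6055-.115]) 
BAYY={4:.0072,3:.0552,2:.1034,1:.1518}  # slightly -y of nominal line, at x mid-gap (.6405)
def axis(): a=np.radians(YAW); return np.array([np.cos(a),np.sin(a)])
def pose(b,d,dy=0,z=.0305):
    tip=np.array([.6055,BAYY[b]+dy-np.tan(np.radians(YAW))*.035])+axis()*d
    p=tip-axis()*.115
    return [p[0],p[1],z]
def force(n=4):
    F=[]
    for _ in range(n): r.sleep(.02); F.append(r.current_contact_force())
    return np.mean(F,0)
def probe(b,base,depths,dy=0,flim=9.5,vel=.02,z=.0305):
    for d in depths:
        r.move_linear(pose(b,d,dy,z),vel=vel)
        f=force(3)-base
        print("d %.1f dy %.2f F %s t %.2f"%(d*1e3,dy*1e3,f.round(1),r.current_t()))
        if f[0]<-flim: print("STOP"); return d,dy,f
        if f[1]<-4: dy-=.0004
        if f[1]>4 and d<.02: dy+=.0004
    return d,dy,f
E
python3 - <<'E'
from h import *
r.move_linear(pose(4,-.01),rot=quat(YAW,0),vel=.08); r.sleep(.2)
b=force(8); np.save("base.npy",b); print(b)
print(probe(4,b,[0,.005,.010,.014,.017,.019,.021],vel=.03))
E
```

```text
[-0.07906311 -0.16308002 -1.39739666]
d 0.0 dy 0.00 F [0.1 0.2 0.1] t 8.83
d 5.0 dy 0.00 F [-0.1  0.  -0.5] t 9.20
d 10.0 dy 0.00 F [0.2 0.1 0.2] t 9.57
d 14.0 dy 0.00 F [-0.   0.1  0.5] t 9.90
d 17.0 dy 0.00 F [-0.1  0.2  0.1] t 10.20
d 19.0 dy 0.00 F [ 0.2  0.2 -0.3] t 10.50
d 21.0 dy 0.00 F [0.  0.1 0.1] t 10.80
(0.021, 0, array([0.01942745, 0.10295907, 0.11696975]))
```

Base noise is low and nothing has touched yet. I'll go on in 0.7 mm steps.

```bash
python3 - <<'E'
from h import *
b=np.load("base.npy")
print(probe(4,b,np.arange(.0217,.0335,.0007),vel=.01,flim=7))
E
```

```text
d 21.7 dy 0.00 F [-0.1  0.1  0.2] t 11.10
d 22.4 dy 0.00 F [-0.4 -0.   0.4] t 11.40
d 23.1 dy 0.00 F [-0.3  0.1  0.5] t 11.70
d 23.8 dy 0.00 F [0.1 0.4 0.1] t 12.00
d 24.5 dy 0.00 F [-0.2  0.2  0.2] t 12.30
d 25.2 dy 0.00 F [0.1 0.3 0.2] t 12.60
d 25.9 dy 0.00 F [ 0.3 -0.1 -0.1] t 12.90
d 26.6 dy 0.00 F [0.2 0.5 0.3] t 13.20
d 27.3 dy 0.00 F [0.1 0.4 0.1] t 13.50
d 28.0 dy 0.00 F [-0.2  0.5  0.6] t 13.80
d 28.7 dy 0.00 F [0.5 0.5 0.2] t 14.10
d 29.4 dy 0.00 F [ 0.2  0.7 -0.3] t 14.40
d 30.1 dy 0.00 F [0.1 0.3 0.1] t 14.70
d 30.8 dy 0.00 F [ 0.3  0.7 -0.2] t 15.00
d 31.5 dy 0.00 F [0.1 0.8 0.3] t 15.30
d 32.2 dy 0.00 F [0.4 0.4 0.2] t 15.60
d 32.9 dy 0.00 F [-0.5  0.8 -0.1] t 15.90
(np.float64(0.032899999999999985), 0, array([-0.48146727,  0.76688712, -0.07159359]))
```

```bash
python3 - <<'E'
from h import *
b=np.load("base.npy")
print(probe(4,b,[.0339,.035,.037,.040],vel=.01,flim=7))
r.move_linear(pose(4,-.015),vel=.1)
r.move_linear(pose(3,-.015),vel=.1); 
r.move_linear(pose(3,-.003),vel=.1); r.sleep(.1)
b=force(8); np.save("base.npy",b); print(b,r.current_t())
probe(3,b,[.007,.014,.018,.021],vel=.04,flim=7)
E
```

```text
d 33.9 dy 0.00 F [0.8 0.8 0.3] t 16.20
d 35.0 dy 0.00 F [0.  0.9 0.7] t 16.51
d 37.0 dy 0.00 F [ 0.6  0.4 -0.5] t 16.91
d 40.0 dy 0.00 F [ 0.3  0.7 -0.1] t 17.41
(0.04, 0, array([ 0.28798498,  0.72846337, -0.09089839]))
[-0.11329801 -0.0311566  -0.95412209] 19.2417
d 7.0 dy 0.00 F [-0.4  0.2 -0.9] t 19.69
d 14.0 dy 0.00 F [ 0.3 -0.1 -0.3] t 20.07
d 18.0 dy 0.00 F [ 0.3  0.1 -0.3] t 20.37
d 21.0 dy 0.00 F [ 0.1  0.5 -0.4] t 20.67
```

Bay 4 is slack: Fx stays near 0 down to 40 mm, with only a 0.7 N side push. I'm now probing bay 3.

```bash
python3 - <<'E'
from h import *
b=np.load("base.npy")
print(probe(3,b,np.arange(.0217,.0335,.0006),vel=.01,flim=6))
print(r.current_tool_pos())
E
```

```text
d 21.7 dy 0.00 F [ 0.3 -0.  -0.6] t 20.97
d 22.3 dy 0.00 F [-0.3 -0.2 -0.3] t 21.27
d 22.9 dy 0.00 F [ 0.3  0.9 -0.8] t 21.57
d 23.5 dy 0.00 F [-0.6  1.2 -0.1] t 21.87
d 24.1 dy 0.00 F [-1.7  2.3 -0.7] t 22.17
d 24.7 dy 0.00 F [-2.4  3.2 -0.2] t 22.47
d 25.3 dy 0.00 F [-3.   3.8 -0.7] t 22.77
d 25.9 dy 0.00 F [-4.5  4.6  0.5] t 23.07
d 26.5 dy 0.00 F [-6.7  4.1  1.1] t 23.37
STOP
(np.float64(0.0265), 0, array([-6.74932997,  4.12960795,  1.12952984]))
[0.51605089 0.0566108  0.0302354 ]
```

```bash
python3 - <<'E'
from h import *
b=np.load("base.npy")
print(probe(3,b,np.arange(.0268,.0335,.0004),vel=.01,flim=8.5))
E
```

```text
d 26.8 dy 0.00 F [-7.8  3.6  1.7] t 23.67
d 27.2 dy 0.00 F [-9.3  3.5  1.9] t 23.97
STOP
(np.float64(0.027200000000000002), 0, array([-9.31760906,  3.54633906,  1.91861474]))
```

Bay 3 stops on the lead-in: the force climbs past 9 N at 27 mm and is still rising, so it is tight. I'm backing off to bay 2.

```bash
python3 - <<'E'
from h import *
r.move_linear(pose(3,-.015),vel=.1)
r.move_linear(pose(2,-.015),vel=.1); 
snap("scene","s2.png",(300,195,390,280),8)
r.move_linear(pose(2,-.003),vel=.1); r.sleep(.1)
b=force(8); np.save("base.npy",b); print(b,r.current_t())
d,dy,f=probe(2,b,[.007,.014,.018,.021],vel=.04,flim=6)
if f[0]>-6: print(probe(2,b,np.arange(.0217,.0335,.0006),vel=.01,flim=6))
E
```

```text
[-0.32284908  0.18278403 -1.31757099] 25.725
d 7.0 dy 0.00 F [-0.2 -0.2  0.4] t 26.18
d 14.0 dy 0.00 F [ 0.9  0.3 -0.3] t 26.55
d 18.0 dy 0.00 F [ 0.3 -0.2  0. ] t 26.85
d 21.0 dy 0.00 F [ 0.2 -0.5  0.1] t 27.15
d 21.7 dy 0.00 F [0.2 0.2 0.7] t 27.45
d 22.3 dy 0.00 F [0.  0.1 0.9] t 27.75
d 22.9 dy 0.00 F [ 0.2 -0.   0.1] t 28.05
d 23.5 dy 0.00 F [ 0.4  0.1 -0.3] t 28.35
d 24.1 dy 0.00 F [-0.7  1.5  0.1] t 28.65
d 24.7 dy 0.00 F [-1.9  1.8 -0.1] t 28.95
d 25.3 dy 0.00 F [-2.6  2.2 -0.5] t 29.25
d 25.9 dy 0.00 F [-1.6  2.7  0.1] t 29.55
d 26.5 dy 0.00 F [-2.4  3.1 -0. ] t 29.85
d 27.1 dy 0.00 F [-2.2  3.2 -0.7] t 30.15
d 27.7 dy 0.00 F [-2.   2.8  0. ] t 30.45
d 28.3 dy 0.00 F [-1.9  2.8  0.3] t 30.75
d 28.9 dy 0.00 F [-2.2  3.5 -0.4] t 31.05
d 29.5 dy 0.00 F [-2.6  3.3 -0.5] t 31.35
d 30.1 dy 0.00 F [-2.4  3.  -0.2] t 31.65
d 30.7 dy 0.00 F [-1.4  3.6 -0.3] t 31.95
d 31.3 dy 0.00 F [-0.8  3.6 -0.2] t 32.25
d 31.9 dy 0.00 F [0.5 3.1 0.1] t 32.55
d 32.5 dy 0.00 F [-0.6  3.8 -0.2] t 32.85
d 33.1 dy 0.00 F [-0.6  3.3  0.6] t 33.15
(np.float64(0.0331), 0, array([-0.57427726,  3.3211072 ,  0.58286563]))
```

View pics/s2.png

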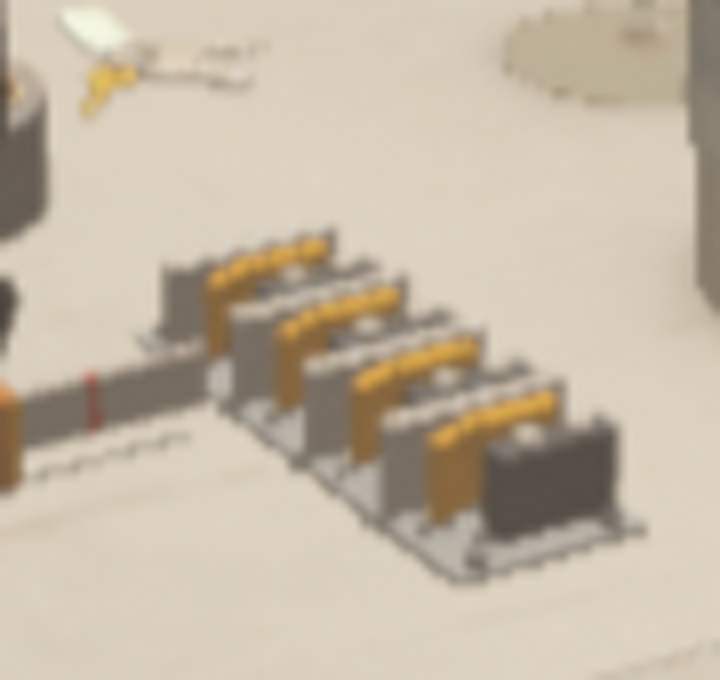

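Bay 2 pushes sideways with a steady 3.3 N, with a modest push and drag, so this is the right one. I'll continue past the red line.

```bash
python3 - <<'E'
from h import *
b=np.load("base.npy")
d,dy,f=probe(2,b,[.036,.039,.042,.045,.048,.051,.054,.056],vel=.02,flim=8)
if f[0]>-8:
    for z in (.0298,.0294,.0290):
        r.move_linear(pose(2,d,dy,z),vel=.01); f=force(3)-b; print(z,f.round(1),r.current_t())
        if f[2]>3: break
snap("scene","s3.png",(300,195,390,280),8)
snap("top","t3.png",(295,195,375,275),9)
E
```

```text
d 36.0 dy 0.00 F [ 1.1  4.  -0.2] t 33.49
d 39.0 dy 0.00 F [ 1.7  2.9 -0.7] t 33.84
d 42.0 dy 0.00 F [ 2.   3.4 -0.8] t 34.19
d 45.0 dy 0.00 F [ 1.   3.3 -0.9] t 34.54
d 48.0 dy 0.00 F [ 0.7  4.  -0.5] t 34.89
d 51.0 dy 0.00 F [ 1.   3.9 -0.6] t 35.24
d 54.0 dy 0.00 F [ 1.3  3.1 -1.1] t 35.59
d 56.0 dy 0.00 F [ 0.1  3.5 -0.9] t 35.89
0.0298 [0.7 3.6 0.6] 36.1917
0.0294 [0.9 3.5 1.1] 36.4917
0.029 [0.8 3.8 4. ] 36.7917
```

View pics/s3.png

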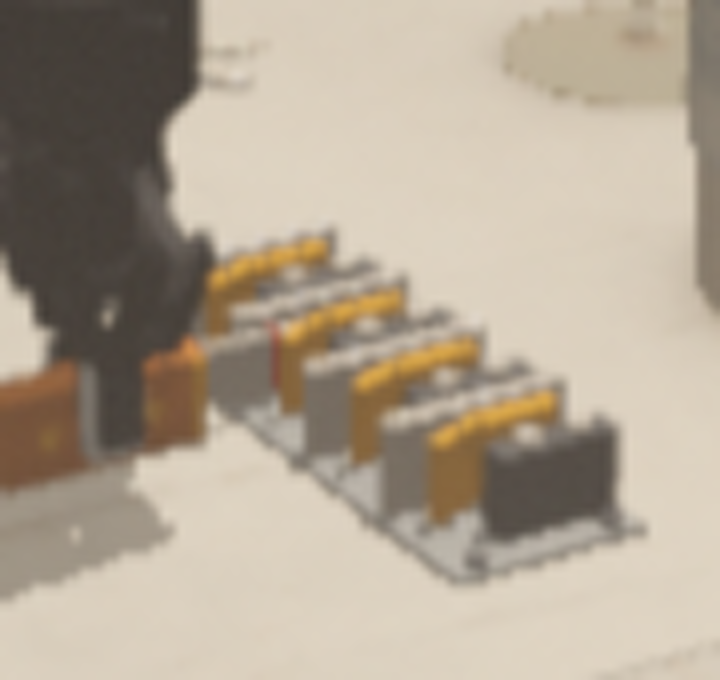

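In the scene view the red line (crop 277,355) is well inside bay 2, and the foot is on the bench. Releasing now.

```bash
python3 - <<'E'
from h import *
r.set_gripper(.45); r.sleep(.1); print(force(3).round(1),r.current_t())
p=r.current_tool_pos(); 
r.move_linear([p[0],p[1],.11],vel=.08)
r.move_linear([p[0]-.12,p[1],.2],vel=.15); r.sleep(.2)
print(r.current_t(),r.current_contact_force().round(2))
snap("scene","s4.png",(270,195,390,285),6)
snap("top","t4.png",(295,195,375,275),9)
E
```

```text
[-0.2  0.4  0. ] 37.3833
39.9 [-0.48 -0.38 -0.5 ]
```

View pics/s4.png

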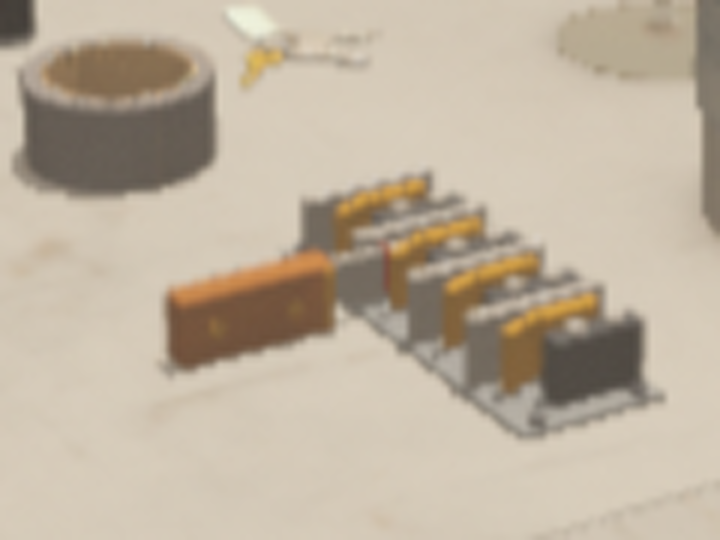

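View pics/t4.png

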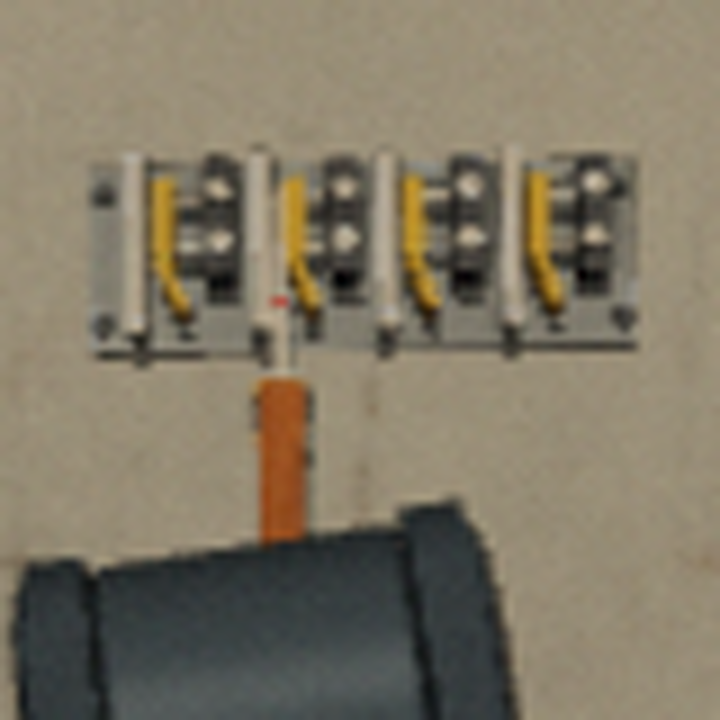

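The feeler stands released in bay 2. Its red line at top crop (280,300) is above the mouth at about 330, roughly 10 mm inside, and the strip is visibly deflected. The robot is clear, so I'm handing in.

```bash
python3 -c "
from h import *
r.hand_in(); print(r.current_t())"
```

```text
the job is handed in; nothing more can be done
the job is handed in; nothing more can be done
```

The feeler is standing released in bay 2, the gap I judged to be set right, and the job is handed in at about 40 s of the 72 s allowed.

| Bay | What the blade felt | Setting |
|---|---|---|
| 4 | No measurable push down to 40 mm, about 0.7 N sideways | Slack |
| 3 | Push rose to 9.3 N at 27 mm and was still climbing, so I stopped and backed out | Too tight |
| 2 | Push of about 2.5 N through the lead-in, steady 3 to 4 N sideways | Right |
| 1 | Not probed, because bay 2 had already matched | – |

- **Final position:** the blade was driven 56 mm in. In the last pictures the red line is about 10 mm inside the mouth, the foot is on the bench and the brass strip is visibly pushed aside. The arm was clear and touching nothing.
- **Force readings that disagreed:** the push I read in bay 2 was below the stated 4 to 9 N. The lengthwise reading inside the gap was near zero or slightly positive, not the stated 2 to 3 N drag. I only read forces at standstill, and the blade probably did not bear on the wall while gripped. I did not measure drag while withdrawing, so I identified bay 2 mainly from its sideways force, which matches the stated 3.5 N.

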